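# Hold the third cell home in the pack jig

### The job

Complete the three-cell pack in the jig: pick the spare battery cell out of its cradle and, with its button end towards the jig's end plate, bed it in the gap on top of the two cells already lying there. Then slide it along that gap against the sprung contact until its end is fully home on the end plate, pressed firmly but not forced, and finish while still holding it there for the tester to take its reading, because the spring pushes it back as soon as it is let go. Leave the two lower cells in place and the other things on the bench alone.

Things in the scene. Friction and masses are not known exactly. Their poses are not given: they have to be found in the camera images.
- cell: The spare D-size cell, to be moved: white-sleeved cylinder with bare steel ends, 33 mm in diameter, body 59 mm long, 0.11 to 0.2 kg. At one end a steel button, 9.5 mm wide, stands 2 mm proud. Origin: on the axis at mid-length of the 59 mm body; x axis along the cell towards the button. It starts lying level in the cradle, axis 21 mm above the bench. Over 40 N on its end would dent it.
- cell_button (a point): Centre of the outer face of the spare cell's button: on the cell's axis, 31.5 mm from the cell's origin.
- cradle: Low black plastic V rest, fixed to the bench, 56 mm long (its x), 30 mm wide, 10 mm high. The spare cell lies along its x axis, button towards +x, within 8 mm of its middle, and overhangs it on both sides. Origin: centre of the underside. Fingers can come down on both sides of the cell as far as the bench.
- jig: Pack jig fixed to the bench: aluminium base 100 mm wide and 8 mm thick, from x = -58 to +78 mm; black bed with two side rails (tops 30 mm high, outer faces 83 mm apart) holding two cells side by side along x; brown end plate towards +x. Origin: on the bench, on the centre line. x: level, along the cells towards the end plate; z up. Open above and, over the lower cells, at the tail (-x).
- end_plate: The jig's hard stop: upright brown plate, 84 mm wide, 10 mm thick, from 8 to 76 mm above the bench. The face that the cells meet is at x = +30 mm in the jig's frame. A 15 mm hole on the centre line, 57 mm up, lets the contact and the cell's button in, so that the flat rim of the cell's end meets the plate. Origin and axes as the jig's.
- contact_tip (a point): Tip of the sprung contact, a brass pin with an 8 mm head standing out of the upper hole of the end plate towards -x. At rest it is at x = +22, y = 0, z = 57 mm in the jig's frame, 8 mm proud of the plate. It moves with the pin.
- contact (a joint): Travel of the sprung contact into the end plate (m, along the jig's +x): 0 at rest, 0.010 when the spare cell, button first, is home on the plate; the pin's own end is 0.012. The spring pushes back with 3 N at 0, rising by 0.3 N per mm to 6 N at 0.010; rubbing in the gap adds a few N. A force rising steeply beyond that is the plate.
- home (a point): Fixed point of the jig, x = 0.5, y = 0, z = 56.9 mm in its frame: where the spare cell's origin lies when the cell is bedded in the gap and home on the plate.
- lower_a: One of the two cells already in the jig, same cell as the spare, loose, on the jig's +y side, button towards the plate. Its axis is 28.5 mm and its crest 45 mm above the bench, 16.75 mm from the centre line; a low lip at the tail, the plate and the rails keep it there with under 1 mm of play. Origin at its middle, x axis towards its button.
- lower_b: The other cell in the jig, on the jig's -y side, at the same height, turned the other way round (button at the tail). Origin at its middle, x axis towards its button.
- spool: Bystander: standing spool of solder wire, 56 mm in diameter, 42 mm high. Origin: centre of its underside.
- pliers: Bystander: small pliers with red handles, lying flat, 125 mm long, 12 mm high, along its x axis. Origin: at the pivot, on the bench.
- tab_tray: Bystander: open grey tray with nickel tabs, 90 x 60 mm, 22 mm high. Origin: centre of its underside.
Mind the look-alikes: they are no part of the job. What is shaped like the cell but black or turquoise is not meant. Leave any turquoise look-alike of the jig alone.

How it is judged:
By the outcome, as a careful person would: the job done as asked, in the order asked, and still so for the second after the job is handed in, while the arm keeps its last pose, push and grip.
It also fails if it takes over 54 s, if anything falls off the work surface, if the arm or the gripper's body presses on something with over 40 N, if the wrist force passes 120 N, or if a joint passes its speed limit or range.

### The arm

A 6-joint arm with a two-finger parallel gripper is mounted at the origin on the work surface. World frame = base frame: x ahead of the robot, y to its left, z up, the work surface at z = 0. Lengths are in m, angles in degrees, forces in N, time in s.
With the tool pointing down it reaches from about 0.4 to 0.825 m from the base axis. Payload 7 kg.
Tool frame: the origin (TCP) lies on the centre line of the jaws, within the pads' length; the fingertips stand 11 mm ahead of it and the grasp point (between the pads) lies 8 mm behind it; z points along the fingers, y is the line along which they close (so a half turn about z gives the same grasp; the last joint's range is limited). The gripper opens to 88 mm and grips with 3 to 60 N. Pads are 19 mm wide; open, the fingers measure 130 mm over their backs; the gripper's body (78 mm by 193 mm) begins 47 mm behind the grasp point.
Start: joints at [86.007, 20.546, 0.682, 0, -70.136, -16.507], TCP at [0.236, 0.632, 0.238] pointing down, gripper open.
Joint ranges: [-176.03, 176.03], [-82.01, 121.73], [-58.28, 71.71], [-173.87, 95.51], [-174.79, -0.11], [-173.66, 173.66]. Speed limits (degrees/s): [136.94, 136.94, 172.46, 180, 180, 180].

### API

Orientations are given as [roll, pitch, yaw] about the fixed x, y, z axes, in that order (R = Rz(yaw) Ry(pitch) Rx(roll)).
In Python, from plant import r, capture, camera_model, job gives the robot as it stands.
- The arm moves only by the tool drive_tool, never from a script. Its argument "increments" is a list that holds one entry, the list of rows, each a list of 5 numbers: the gripper's target within -1 to 1 (fully open at 1, half-way at 0, shut at -1), then the shift along the tool's x, y, z scaled (see below), then the turn about the tool's z scaled (see below). In form: [[[gripper, tx, ty, tz, roll], ...]]. A call has 1 to 5 rows; each row is the pose to reach, as a shift and turn from the pose commanded when the call began, along the tool's axes at that moment, turning the shorter way round; what a row does not reach only later rows make up. The controller multiplies each number of a shift by 120 mm and each number of a turn by 360 degrees. A row lasts 1/8 s, in which the tool goes at most 62.5 mm and 10.7 degrees, less where a joint would pass 70% of its speed; a pose out of reach is approached as far as the arm can. A call with a number of a shift or a turn outside -1 to 1 is refused whole. A call with a gripper value outside its range is refused whole. The fingers move at their own pace and stop on an object; "squeeze" is the grip in N (left out, the last holds). Time passes only in rows, so rows that repeat a pose let the fingers close. It gives the time, the measured TCP pose, the force, the opening and the grip force at its end, in the units of the state.
- r.get_state(): the state, without advancing time (a new reading comes with each control period).
- capture(name): name is "scene" or "top" or "wrist"; returns the picture (480x640x3 uint8, red, green, blue); there is no depth.
- camera_model(name): a dict with "camera_matrix" (3x3 intrinsics, pixels), "rvec" (rotation vector, rad) and "tvec" (3), from world to camera coordinates, as OpenCV has them. Camera axes: x right, y down, z forward; pixel columns grow to the right and rows downward; lengths in m; the calibration is good to about 2 mm. A picture is of the moment at which its call begins: read the wrist's pose just before it. camera_model takes no time and is no camera call; for the wrist camera it gives the pose at the moment of the call.
- job.close_job(): hands the job in; it is judged then, once.
The state is a dict: "time_s": time; "joints": joint angles; "qd": joint speeds; "joint_torque": joint torques, N m; "tcp_pos": TCP position; "eef_rot": TCP orientation; "contact_force": force on the tool from outside, world axes, zero at the start; "moment": the same for the moment, N m; "gripper_width": finger opening in m; "gripper_force": force on a finger pad.
Only numpy, scipy, OpenCV 4.12 (cv2) and the standard library are available. Lean on these libraries where they do the work, as an engineer would, in place of code of your own. Each camera call takes 0.05 s, during which the arm holds its last target. There are 200 camera calls.

## Working session

There is one attempt and no reset: what is moved stays moved. The work goes in short steps, Python scripts to look and compute and a tool call to move; the robot and the scene stay as the last step left them, time stands still between calls to the robot, and variables do not carry over. Pictures are saved under pics/ and viewed, at most 10 in all, crops included, and the job is handed in when it is done.

Besides the shell and the picture viewer there is one more tool, called after "Call:" as name(argument=value, ...), one argument or row to a line, values as JSON. drive_tool: Moves the arm, as the interface text tells. Its arguments: {"type":"object","properties":{"increments":{"type":"array"},"squeeze":{"type":"number"}},"required":["increments"]}

```bash
ls; mkdir -p pics
python3 - <<'E'
from plant import r,capture,camera_model,job
import cv2,numpy as np
for n in ["scene","top"]:
    cv2.imwrite(f"pics/{n}0.png",capture(n)[:,:,::-1]); m=camera_model(n)
    R=cv2.Rodrigues(np.array(m["rvec"]))[0]; print(n,np.round(m["camera_matrix"],1).tolist(),(-R.T@np.ravel(m["tvec"])).round(3))
print(r.get_state())
E
```

```text
pics
scene [[445.9, 0.0, 322.2], [0.0, 445.9, 234.9], [0.0, 0.0, 1.0]] [1.196 0.053 0.558]
top [[580.9, 0.0, 322.3], [0.0, 580.9, 241.6], [0.0, 0.0, 1.0]] [0.333 0.064 1.139]
{'time_s': 0.1, 'joints': array([ 8.60060666e+01,  2.05874274e+01,  6.38242205e-01, -1.61795910e-02,
       -7.01360567e+01, -1.65075859e+01]), 'qd': array([-0.05630313, -0.13699849,  0.03409302, -0.02035542,  0.1403049 ,
        0.00380676]), 'joint_torque': array([-2.05079392e-03, -5.84164131e+01,  2.93748897e+01,  7.01556936e+00,
        1.01646248e-02, -5.36915366e-05]), 'tcp_pos': array([0.23628445, 0.63183882, 0.23671425]), 'eef_rot': array([ 1.79913949e+02, -9.63915806e-03, -2.05070210e+01]), 'contact_force': array([-0.0692218 ,  0.26408939,  0.24723818]), 'moment': array([-0.00138104,  0.00455416, -0.00485623]), 'gripper_force': 0.0, 'gripper_width': 0.0876096609881893}
```

View pics/scene0.png

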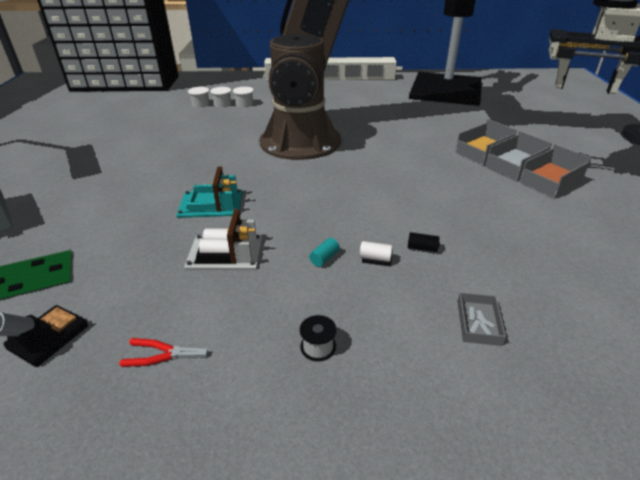

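View pics/top0.png

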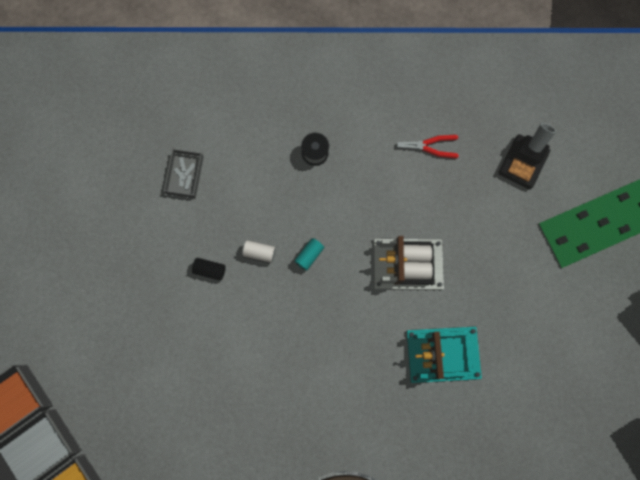

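Candidates for the cell in the top view are white (258,252), black (208,269) and turquoise (310,254). Only the white one fits. For the jig, the aluminium one with two white cells is at (410,264), its plate at column 401, so jig +x points left in the image. The turquoise one at (443,355) is the look-alike.

```bash
cat > h.py <<'E'
from plant import r,capture,camera_model,job
import cv2,numpy as np
def ray(m,px,z):
    R=cv2.Rodrigues(np.array(m["rvec"],float))[0]; t=np.ravel(m["tvec"])
    c=-R.T@t; px=np.atleast_2d(px).astype(float)
    d=np.c_[px,np.ones(len(px))]@np.linalg.inv(np.array(m["camera_matrix"])).T@R
    return c+d*((z-c[2])/d[:,2])[:,None]
def blobs(mask,amin=60):
    cs=cv2.findContours(mask.astype(np.uint8),cv2.RETR_EXTERNAL,cv2.CHAIN_APPROX_NONE)[0]
    return [c for c in cs if cv2.contourArea(c)>amin]
def tool(dw):  # world shift -> tool axes /120mm
    from scipy.spatial.transform import Rotation as Ro
    s=r.get_state(); return Ro.from_euler("xyz",s["eef_rot"],degrees=True).inv().apply(dw)/0.12
E
python3 - <<'E'
from h import *
im=cv2.imread("pics/top0.png"); m=camera_model("top")
hsv=cv2.cvtColor(im,cv2.COLOR_BGR2HSV); w=(hsv[...,2]>165)&(hsv[...,1]<40)
w[:200]=0;w[300:]=0
for c in blobs(w):
    (cx,cy),sz,a=cv2.minAreaRect(c); b=cv2.boxPoints(((cx,cy),sz,a))
    print((round(cx),round(cy)),np.round(sz,1),round(a,1),cv2.contourArea(c))
    for z in (.025,.04): print(z,ray(m,[(cx,cy)],z).round(4),ray(m,b,z)[:,:2].round(3).tolist())
b=np.array([[374,239],[442,239],[443,289],[374,289],[401,263]])
print(ray(m,b[:4],.008).round(3).tolist(),ray(m,b[4:],.076).round(3))
s=cv2.resize(im[220:310,170:460],None,fx=2.7,fy=2.7,interpolation=cv2.INTER_CUBIC); cv2.imwrite("pics/crop.png",s)
mw=camera_model("wrist");R=cv2.Rodrigues(np.array(mw["rvec"]))[0];print((-R.T@np.ravel(mw["tvec"])).round(3),R.round(2).tolist(),np.round(mw["camera_matrix"]).tolist())
E
```

```text
(418, 269) [10. 26.] 90.0 234.0
0.025 [[ 0.4975 -0.1486  0.025 ]] [[0.508, -0.124], [0.507, -0.174], [0.487, -0.174], [0.488, -0.123]]
0.04 [[ 0.4953 -0.1457  0.04  ]] [[0.505, -0.121], [0.505, -0.171], [0.485, -0.17], [0.486, -0.12]]
(438, 264) [34.1  6.1] 87.8 161.0
0.025 [[ 0.5069 -0.189   0.025 ]] [[0.54, -0.183], [0.541, -0.195], [0.474, -0.195], [0.473, -0.183]]
0.04 [[ 0.5046 -0.1856  0.04  ]] [[0.538, -0.18], [0.538, -0.192], [0.472, -0.191], [0.471, -0.179]]
(417, 251) [26.3  9.9] 2.5 225.0
0.025 [[ 0.5322 -0.1482  0.025 ]] [[0.524, -0.122], [0.543, -0.123], [0.541, -0.175], [0.521, -0.173]]
0.04 [[ 0.5295 -0.1454  0.04  ]] [[0.521, -0.119], [0.541, -0.121], [0.538, -0.172], [0.519, -0.17]]
(258, 249) [28.6 10.4] 14.0 252.0
0.025 [[0.5392 0.1618 0.025 ]] [[0.536, 0.191], [0.556, 0.186], [0.542, 0.132], [0.522, 0.137]]
0.04 [[0.5365 0.1604 0.04  ]] [[0.534, 0.189], [0.553, 0.185], [0.539, 0.131], [0.52, 0.136]]
[[0.561, -0.066, 0.008], [0.56, -0.203, 0.008], [0.46, -0.199, 0.008], [0.461, -0.064, 0.008]] [[ 0.501 -0.108  0.076]]
[0.304 0.607 0.384] [[-0.35, -0.94, 0.0], [-0.9, 0.34, 0.27], [-0.25, 0.09, -0.96]] [[363.0, 0.0, 317.0], [0.0, 363.0, 238.0], [0.0, 0.0, 1.0]]
```

View pics/crop.png

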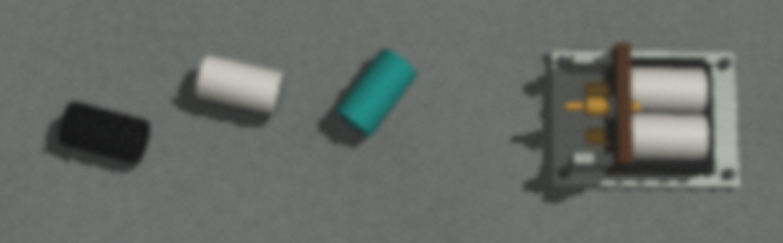

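Call:
drive_tool(
  increments=[
    [[1,0.46,0.35,0.08,0],[1,0.93,0.7,0.16,0],[1,0.93,0.7,0.16,0]],
  ],
)

```text
time_s: 0.48
tcp_pos: [0.3126, 0.5112, 0.2178]
eef_rot: [179.9, 0.0, -20.6]
contact_force: [-1.0, 0.3, 0.8]
gripper_width: 0.0875
gripper_force: 0.0
```

Call:
drive_tool(
  increments=[
    [[1,0.46,0.35,0.08,0],[1,0.93,0.7,0.16,0],[1,0.93,0.7,0.16,0]],
  ],
)

```text
time_s: 0.85
tcp_pos: [0.3875, 0.394, 0.1986]
eef_rot: [179.9, 0.0, -20.6]
contact_force: [0.2, 0.5, 0.1]
gripper_width: 0.0874
gripper_force: 0.0
```

Call:
drive_tool(
  increments=[
    [[1,0.46,0.35,0.08,0],[1,0.93,0.7,0.16,0],[1,0.93,0.7,0.16,0]],
  ],
)

```text
time_s: 1.23
tcp_pos: [0.4627, 0.2769, 0.1794]
eef_rot: [179.9, 0.0, -20.6]
contact_force: [-0.9, -0.4, -0.9]
gripper_width: 0.0877
gripper_force: 0.0
```

Call:
drive_tool(
  increments=[
    [[1,0.46,0.35,0.08,0.029],[1,0.93,0.7,0.16,0.058],[1,0.93,0.7,0.16,0.087],[1,0.93,0.7,0.16,0.117],[1,0.93,0.7,0.16,0.117]],
  ],
)

```text
time_s: 1.85
tcp_pos: [0.5372, 0.1619, 0.1607]
eef_rot: [-180.0, 0.0, -62.5]
contact_force: [-0.0, -0.4, 0.2]
gripper_width: 0.0875
gripper_force: 0.0
```

Call:
drive_tool(
  increments=[
    [[1,0,0,0,0.029],[1,0,0,0,0.058],[1,0,0,0,0.087],[1,0,0,0,0.117],[1,0,0,0,0.117]],
  ],
)

```text
time_s: 2.48
tcp_pos: [0.5369, 0.1622, 0.1609]
eef_rot: [-180.0, 0.0, -104.4]
contact_force: [0.1, 0.1, 0.6]
gripper_width: 0.0878
gripper_force: 0.0
```

Run:
```python
from h import *
m=camera_model("wrist"); im=capture("wrist")[:,:,::-1]; cv2.imwrite("pics/w1.png",im)
hsv=cv2.cvtColor(im,cv2.COLOR_BGR2HSV); w=(hsv[...,2]>140)&(hsv[...,1]<40)
for c in blobs(w,800):
    q=cv2.minAreaRect(c); b=cv2.boxPoints(q); print(np.round(q[0]),np.round(q[1]),round(q[2],1),cv2.contourArea(c),b.round().tolist())
    print(ray(m,[q[0]],.03).round(4),ray(m,b,.021)[:,:2].round(4).tolist())
```

```text
[219. 454.] [ 50. 438.] 90.0 20537.5 [[0.0, 429.0], [438.0, 429.0], [438.0, 479.0], [0.0, 479.0]]
[[0.6813 0.3507 0.03  ]] [[0.8808, 0.2787], [0.4733, 0.3827], [0.4831, 0.4433], [0.9098, 0.3344]]
[252. 366.] [ 42. 134.] 90.0 3835.0 [[185.0, 345.0], [319.0, 345.0], [319.0, 387.0], [185.0, 387.0]]
[[0.6225 0.2663 0.03  ]] [[0.6775, 0.2365], [0.5616, 0.2661], [0.5724, 0.3087], [0.6925, 0.278]]
[320. 154.] [309. 639.] 90.0 175385.5 [[-0.0, 0.0], [639.0, 0.0], [639.0, 309.0], [0.0, 309.0]]
[[0.5203 0.105  0.03  ]] [[0.7093, -0.0508], [0.28, 0.0589], [0.2841, 0.3005], [0.8208, 0.1635]]
```

View pics/w1.png

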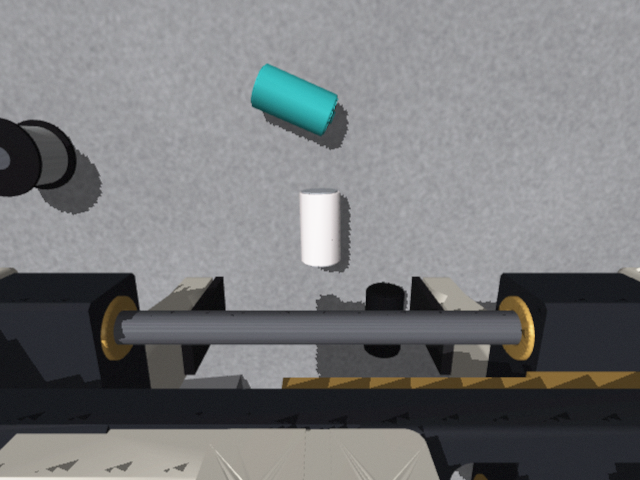

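The white cell spans (320,190) to (320,265) in the wrist view, with the turquoise look-alike beyond at (294,100) and the black one at (385,318). I can't make out the button end yet, so I'll enlarge that area.

Run:
```python
from h import *
m=camera_model("wrist"); im=cv2.imread("pics/w1.png")
hsv=cv2.cvtColor(im,cv2.COLOR_BGR2HSV); w=(hsv[...,2]>195)&(hsv[...,1]<30); w[280:]=0
for c in blobs(w,800):
    q=cv2.minAreaRect(c); b=cv2.boxPoints(q); print(np.round(q[0],1),np.round(q[1],1),round(q[2],1),cv2.contourArea(c),b.round().tolist())
    print(ray(m,[q[0]],.03).round(4),ray(m,b,.021)[:,:2].round(4).tolist())
cv2.imwrite("pics/w1c.png",cv2.resize(im[170:290,270:370],None,fx=5,fy=5,interpolation=cv2.INTER_CUBIC))
```

```text
[317.5 229.5] [73. 35.] 90.0 2305.0 [[300.0, 193.0], [335.0, 193.0], [335.0, 266.0], [300.0, 266.0]]
[[0.536  0.1603 0.03  ]] [[0.5427, 0.1302], [0.5158, 0.1371], [0.5301, 0.1967], [0.5585, 0.1895]]
```

View pics/w1c.png

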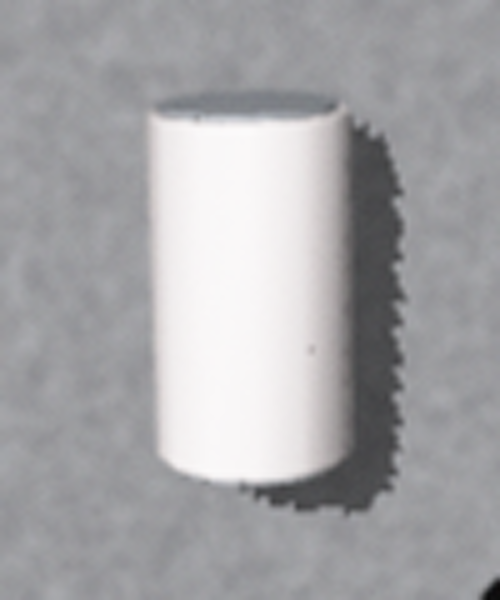

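The end facing the camera (crop row ~105, the -y end) is a flat grey disc with no button. The button is therefore at the +y end, the same direction as the jig's plate.

Run:
```python
from h import *
m=camera_model("wrist"); 
p=ray(m,[(319.8,193.6),(321,266.8)],.0375); print(p.round(4),np.linalg.norm(p[1]-p[0]))
c=p.mean(0); print(c, np.degrees(np.arctan2(*(p[1]-p[0])[[1,0]])), r.get_state()["tcp_pos"], tool([*(c-r.get_state()["tcp_pos"])[:2],.023-r.get_state()["tcp_pos"][2]]).round(3))
```

```text
[[0.5271 0.1321 0.0375]
 [0.5403 0.1886 0.0375]] 0.058052598832887416
[0.53373037 0.16038049 0.0375    ] 76.8318761157383 [0.53685321 0.16204106 0.16088384] [0.02  0.022 1.149]
```

Call:
drive_tool(
  increments=[
    [[1,0.02,0.022,0.35,-0.003],[1,0.02,0.022,0.7,-0.003],[1,0.02,0.022,0.85,-0.003],[1,0.02,0.022,0.85,-0.003]],
  ],
)

```text
time_s: 3.02
tcp_pos: [0.5329, 0.1593, 0.0574]
eef_rot: [179.9, -0.1, -103.4]
contact_force: [0.4, 0.4, 0.0]
gripper_width: 0.0878
gripper_force: 0.0
```

Call:
drive_tool(
  increments=[
    [[1,0,0,0.15,0],[1,0,0,0.3,0],[1,0,0,0.3,0]],
  ],
)

```text
time_s: 3.4
tcp_pos: [0.5336, 0.1596, 0.0229]
eef_rot: [180.0, -0.0, -103.5]
contact_force: [-0.0, 0.0, 0.7]
gripper_width: 0.0881
gripper_force: 0.0
```

Call:
drive_tool(
  increments=[
    [[-0.3,0,0,0,0],[-0.5,0,0,0,0],[-0.5,0,0,0,0],[-0.5,0,0,0,0],[-0.5,0,0,0,0]],
  ],
  squeeze=15,
)

```text
time_s: 4.03
tcp_pos: [0.5337, 0.1595, 0.0229]
eef_rot: [-180.0, 0.0, -103.7]
contact_force: [0.2, 0.2, 0.1]
gripper_width: 0.0436
gripper_force: 0.0
```

Call:
drive_tool(
  increments=[
    [[-1,0,0,0,0],[-1,0,0,0,0],[-1,0,0,0,0],[-1,0,0,0,0]],
  ],
  squeeze=15,
)

```text
time_s: 4.53
tcp_pos: [0.534, 0.1596, 0.0229]
eef_rot: [-180.0, 0.0, -103.7]
contact_force: [1.8, -1.0, -0.7]
gripper_width: 0.0326
gripper_force: 15.0
```

Call:
drive_tool(
  increments=[
    [[-1,0,0,0,0],[-1,0,0,0,0],[-1,0,0,0,0]],
  ],
  squeeze=50,
)

```text
time_s: 4.9
tcp_pos: [0.5339, 0.1596, 0.0229]
eef_rot: [-180.0, 0.0, -103.7]
contact_force: [1.9, -0.6, 0.5]
gripper_width: 0.0319
gripper_force: 50.0
```

Call:
drive_tool(
  increments=[
    [[-1,0,0,-0.1,0],[-1,0,0,-0.4,0],[-1,0,0,-0.8,0],[-1,0,0,-0.98,0]],
  ],
)

```text
time_s: 5.4
tcp_pos: [0.5339, 0.1599, 0.1436]
eef_rot: [-179.9, 0.1, -103.6]
contact_force: [0.1, 0.1, -2.1]
gripper_width: 0.0312
gripper_force: 50.0
```

Call:
drive_tool(
  increments=[
    [[-1,0.2,-0.02,-0.12,0],[-1,0.45,-0.04,-0.25,0],[-1,0.67,-0.06,-0.25,0]],
  ],
)

```text
time_s: 5.78
tcp_pos: [0.5209, 0.0782, 0.1715]
eef_rot: [-180.0, 0.0, -103.7]
contact_force: [-0.1, -1.0, -1.7]
gripper_width: 0.0318
gripper_force: 50.0
```

Call:
drive_tool(
  increments=[
    [[-1,0.3,-0.02,-0.12,-0.015],[-1,0.6,-0.05,-0.25,-0.03],[-1,0.67,-0.06,-0.25,-0.038],[-1,0.67,-0.06,-0.25,-0.038],[-1,0.67,-0.06,-0.25,-0.038]],
  ],
)

```text
time_s: 6.4
tcp_pos: [0.5091, -0.0003, 0.2001]
eef_rot: [179.9, -0.0, -90.1]
contact_force: [0.5, -0.4, -1.5]
gripper_width: 0.0319
gripper_force: 50.0
```

Run:
```python
from h import *
print(r.get_state()["joints"].round(1))
m=camera_model("wrist"); im=capture("wrist")[:,:,::-1]; cv2.imwrite("pics/w2.png",im); import pickle; pickle.dump(m,open("w2.pkl","wb"))
```

```text
[ 22.1   6.6 -23.   -0.  -60.4 -22.1]
```

View pics/w2.png

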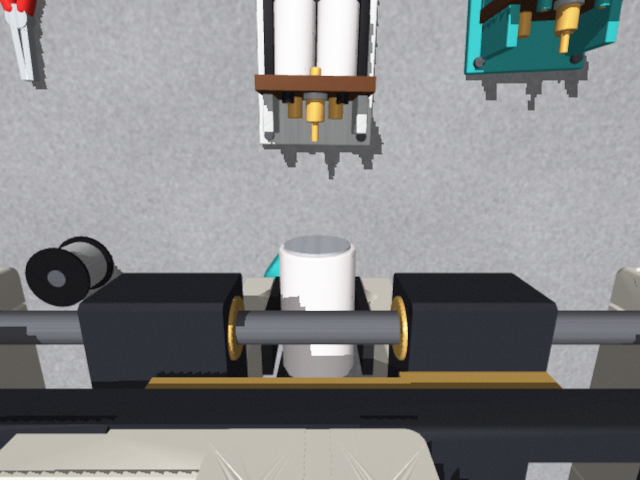

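The jig shows at the top, plate at (315,84), contact at (316,75), two white cells above. The held cell's tail is at (318,245), gripped straight. The jig's tail is cut off, so I'll move a little closer.

Call:
drive_tool(
  increments=[
    [[-1,0.25,0,0,0],[-1,0.5,0,0,0],[-1,0.5,0,0,0],[-1,0.5,0,0,0]],
  ],
)

```text
time_s: 6.95
tcp_pos: [0.5097, -0.0597, 0.2001]
eef_rot: [180.0, -0.0, -90.0]
contact_force: [-0.4, -0.1, -1.0]
gripper_width: 0.032
gripper_force: 50.0
```

Run:
```python
from h import *
import pickle
m=camera_model("wrist"); im=capture("wrist")[:,:,::-1].copy(); pickle.dump(m,open("w3.pkl","wb")); print(r.get_state()["tcp_pos"],r.get_state()["eef_rot"])
cv2.imwrite("pics/w3raw.png",im)
cv2.imwrite("pics/w3.png",cv2.resize(im[0:280,180:450],None,fx=2.1,fy=2.1,interpolation=cv2.INTER_CUBIC))
```

```text
[ 0.5097122  -0.05951151  0.200158  ] [ 1.79973757e+02  1.25495266e-03 -8.99638450e+01]
```

View pics/w3.png

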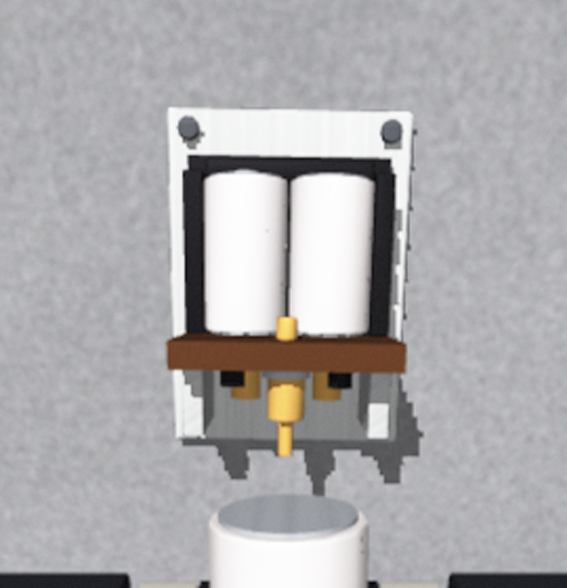

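Run:
```python
from h import *
import pickle
m=pickle.load(open("w3.pkl","rb")); im=cv2.imread("pics/w3raw.png"); hsv=cv2.cvtColor(im,cv2.COLOR_BGR2HSV)
H,S,V=cv2.split(hsv)
br=(H<14)&(S>110)&(V<140); br[280:]=0
c=max(blobs(br),key=cv2.contourArea); x,y,w,h=cv2.boundingRect(c); print("brown px",x,y,w,h)
# near edge of top face (jig x=40,z=76): fit lowest brown row per column
cols=np.arange(x+5,x+w-5); bot=np.array([np.where(br[:,k])[0].max() for k in cols]); top=np.array([np.where(br[:,k])[0].min() for k in cols])
def rob(a,b):
    p=cv2.fitLine(np.c_[a,b].astype(np.float32),cv2.DIST_HUBER,0,.01,.01).ravel(); return p[1]/p[0],p[3]-p[2]*p[1]/p[0]
k,b0=rob(cols,bot+1.0); e=[(x,k*x+b0),(x+w,k*(x+w)+b0)]
P=ray(m,e,.076); print("plate back top edge",P.round(4).tolist(),np.linalg.norm(P[1]-P[0]))
# base corners
f=lambda u,v:(180+u/2.1,v/2.1)
B=ray(m,[f(168,108),f(412,112),f(397,440),f(178,437)],.008); print("base",B.round(4).tolist(),np.linalg.norm(B[1]-B[0]),np.linalg.norm(B[2]-B[1]))
Pc=P.mean(0);d=P[1]-P[0];print("P yaw",np.degrees(np.arctan2(d[1],d[0])))
# contact tip: crest z ~ .061
ye=(H>14)&(H<28)&(S>120)&(V>140); ye[y+3:]=0
for q in blobs(ye,8):
    bx=cv2.boundingRect(q); print("tip px",bx,ray(m,[(bx[0]+bx[2]/2,bx[1])],.061).round(4))
# seam and cell outlines
wh=(V>215)&(S<25)
for q in blobs(wh,900):
    bx=cv2.minAreaRect(q); print("white",np.round(bx[0],1),np.round(bx[1],1),round(bx[2],1))
# held cell tail: face ellipse (318,245)-> left/right edges
for row in (265,268): 
    k=np.where(wh[row,240:400])[0]+240; print(row,k.min(),k.max())
print(ray(m,[f(210,515),f(368,515),f(287,175),f(288,330)],.2)[:2].round(4), ray(m,[f(287,175),f(288,330)],.035).round(4))
R=cv2.Rodrigues(np.array(m["rvec"]))[0];print((-R.T@np.ravel(m["tvec"])).round(4))
```

```text
brown px 473 70 163 29
plate back top edge [[0.4007, -0.1598, 0.076], [0.2883, -0.1668, 0.076]] 0.11255562616384185
base [[0.558, -0.2017, 0.008], [0.4594, -0.2004, 0.008], [0.4602, -0.0657, 0.008], [0.559, -0.067, 0.008]] 0.09859350830988242 0.13471027982248301
P yaw -176.42308046822177
tip px (553, 65, 12, 8) [[ 0.3349 -0.1822  0.061 ]]
white [314.7 278.4] [72.  63.9] 2.5
white [335.8 120.6] [34.4 75.6] 2.5
white [295. 120.] [76. 34.] 90.0
white [317.5 105.5] [116.  108.1] 0.5
265 282 348
268 282 348
[[ 0.5253 -0.0878  0.2   ]
 [ 0.4935 -0.0878  0.2   ]] [[ 0.5099 -0.1731  0.035 ]
 [ 0.5095 -0.1156  0.035 ]]
[ 0.5097 -0.1318  0.347 ]
```

Run:
```python
from h import *
import pickle
m=pickle.load(open("w3.pkl","rb")); im=cv2.imread("pics/w3raw.png"); H,S,V=cv2.split(cv2.cvtColor(im,cv2.COLOR_BGR2HSV))
def crop(a): b=np.zeros_like(a); b[:200,240:400]=a[:200,240:400]; return b
br=crop((H<14)&(S>110)&(V<140))
c=max(blobs(br),key=cv2.contourArea); x,y,w,h=cv2.boundingRect(c); print("brown",x,y,w,h)
cols=np.arange(x+4,x+w-4); bot=np.array([np.where(br[:,k])[0].max() for k in cols])+1.
ok=abs(bot-np.median(bot))<3; k,b0=np.polyfit(cols[ok],bot[ok],1)
P=ray(m,[(x,k*x+b0),(x+w,k*(x+w)+b0)],.076); d=P[0]-P[1]
print("plate back edge (jig x=40)",P.round(4).tolist(),np.linalg.norm(d),np.degrees(np.arctan2(d[1],d[0]))+90)
ye=crop((H>14)&(H<28)&(S>120)&(V>140)); ye[y+3:]=0
for q in blobs(ye,8):
    bx=cv2.boundingRect(q); print("tip",bx,ray(m,[(bx[0]+bx[2]/2,bx[1])],.059).round(4))
```

```text
brown 260 158 113 20
plate back edge (jig x=40) [[0.5518, -0.1041, 0.076], [0.4681, -0.103, 0.076]] 0.08360851995013703 89.26267023339061
tip (311, 151, 10, 10) [[ 0.5104 -0.1215  0.059 ]]
```

The jig's origin is about (0.5097, -0.1435) with its x axis at yaw about 89.4°. The plate, base, tip and seam measurements agree. The cell sits about 1 mm ahead of the TCP. Next I go to 20 mm short of home and lower.

Call:
drive_tool(
  increments=[
    [[-1,0.3,0,0,0],[-1,0.65,0,0,0.0015],[-1,0.875,0,0,0.0015],[-1,0.875,0,0,0.0015],[-1,0.875,0,0,0.0015]],
  ],
)

```text
time_s: 7.62
tcp_pos: [0.5098, -0.1645, 0.2002]
eef_rot: [180.0, 0.0, -90.5]
contact_force: [-0.7, -0.0, -1.4]
gripper_width: 0.0322
gripper_force: 50.0
```

Call:
drive_tool(
  increments=[
    [[-1,0,0,0.3,0],[-1,0,0,0.65,0],[-1,0,0,0.95,0],[-1,0,0,1.0,0],[-1,0,0,1.0,0]],
  ],
)

```text
time_s: 8.25
tcp_pos: [0.5105, -0.1646, 0.081]
eef_rot: [-180.0, -0.0, -90.4]
contact_force: [0.2, -0.1, -1.0]
gripper_width: 0.0321
gripper_force: 50.0
```

Run:
```python
from h import *
im=capture("wrist")[:,:,::-1]; s=r.get_state(); print(s["tcp_pos"].round(4),s["eef_rot"].round(2),s["contact_force"].round(2))
cv2.imwrite("pics/w4.png",im)
```

```text
[ 0.5109 -0.1648  0.0817] [-1.799e+02 -2.000e-02 -9.045e+01] [ 0.5  -0.47 -1.61]
```

View pics/w4.png

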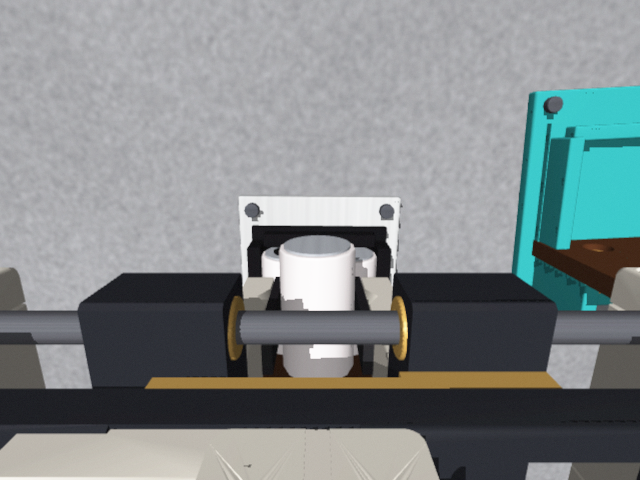

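The held cell's tail at (318,247) is nearly centred between the lower cells' ends (262 to 376, middle 319), about 1 mm towards +x. I'll correct that while lowering.

Call:
drive_tool(
  increments=[
    [[-1,0,0.008,0.08,0],[-1,0,0.008,0.15,0],[-1,0,0.008,0.16,0],[-1,0,0.008,0.16,0]],
  ],
)

```text
time_s: 8.8
tcp_pos: [0.5088, -0.1652, 0.0611]
eef_rot: [180.0, -0.0, -90.5]
contact_force: [-0.7, 0.2, -1.3]
gripper_width: 0.0321
gripper_force: 50.0
```

Call:
drive_tool(
  increments=[
    [[-1,0,0,0.01,0],[-1,0,0,0.018,0],[-1,0,0,0.018,0],[-1,0,0,0.018,0]],
  ],
)

```text
time_s: 9.3
tcp_pos: [0.509, -0.1652, 0.0592]
eef_rot: [-180.0, -0.0, -90.5]
contact_force: [0.9, -0.3, 0.9]
gripper_width: 0.0318
gripper_force: 50.0
```

Call:
drive_tool(
  increments=[
    [[-1,0,0,0.004,0],[-1,0,0,0.004,0],[-1,0,0,0.004,0]],
  ],
)

```text
time_s: 9.68
tcp_pos: [0.5094, -0.1652, 0.0589]
eef_rot: [-179.9, -0.0, -90.5]
contact_force: [1.2, -1.2, 3.2]
gripper_width: 0.0318
gripper_force: 50.0
```

Call:
drive_tool(
  increments=[
    [[-1,0,0,0.004,0],[-1,0,0,0.004,0],[-1,0,0,0.004,0]],
  ],
)

```text
time_s: 10.05
tcp_pos: [0.5098, -0.1652, 0.0588]
eef_rot: [-179.9, -0.0, -90.5]
contact_force: [1.2, -0.9, 6.6]
gripper_width: 0.0317
gripper_force: 50.0
```

Bedded, with about 8 N down, and it self-centred in x. Now I slide towards the plate.

Call:
drive_tool(
  increments=[
    [[-1,-0.02,0,0,0],[-1,-0.04,0,0,0],[-1,-0.06,0,0,0],[-1,-0.06,0,0,0]],
  ],
)

```text
time_s: 10.55
tcp_pos: [0.5097, -0.1579, 0.0585]
eef_rot: [-179.9, -0.0, -90.5]
contact_force: [2.1, -3.0, 6.5]
gripper_width: 0.0321
gripper_force: 50.0
```

Call:
drive_tool(
  increments=[
    [[-1,-0.015,0,0,0],[-1,-0.03,0,0,0],[-1,-0.045,0,0,0],[-1,-0.045,0,0,0]],
  ],
)

```text
time_s: 11.05
tcp_pos: [0.5098, -0.153, 0.0585]
eef_rot: [-179.9, -0.0, -90.5]
contact_force: [2.7, -6.1, 5.2]
gripper_width: 0.0321
gripper_force: 50.0
```

Call:
drive_tool(
  increments=[
    [[-1,-0.01,0,0,0],[-1,-0.02,0,0,0],[-1,-0.03,0,0,0],[-1,-0.03,0,0,0]],
  ],
)

```text
time_s: 11.55
tcp_pos: [0.5098, -0.1496, 0.0586]
eef_rot: [-179.9, -0.1, -90.5]
contact_force: [2.5, -8.1, 5.4]
gripper_width: 0.0317
gripper_force: 50.0
```

Call:
drive_tool(
  increments=[
    [[-1,-0.008,0,0,0],[-1,-0.016,0,0,0],[-1,-0.025,0,0,0],[-1,-0.025,0,0,0]],
  ],
)

```text
time_s: 12.05
tcp_pos: [0.5098, -0.1467, 0.0586]
eef_rot: [-179.9, -0.1, -90.5]
contact_force: [2.9, -8.9, 4.5]
gripper_width: 0.0317
gripper_force: 50.0
```

Call:
drive_tool(
  increments=[
    [[-1,-0.005,0,0,0],[-1,-0.01,0,0,0],[-1,-0.01,0,0,0]],
  ],
)

```text
time_s: 12.42
tcp_pos: [0.5099, -0.1456, 0.0586]
eef_rot: [-179.9, -0.1, -90.5]
contact_force: [2.9, -8.4, 3.6]
gripper_width: 0.0319
gripper_force: 50.0
```

Call:
drive_tool(
  increments=[
    [[-1,-0.005,0,0,0],[-1,-0.01,0,0,0],[-1,-0.01,0,0,0]],
  ],
)

```text
time_s: 12.8
tcp_pos: [0.5099, -0.1445, 0.0586]
eef_rot: [-179.9, -0.1, -90.5]
contact_force: [3.9, -10.9, 4.5]
gripper_width: 0.0318
gripper_force: 50.0
```

Force is still rising gently, so it's not at the plate yet. I'll go on in 0.5 to 1 mm steps.

Call:
drive_tool(
  increments=[
    [[-1,-0.004,0,0,0],[-1,-0.007,0,0,0],[-1,-0.007,0,0,0]],
  ],
)

```text
time_s: 13.18
tcp_pos: [0.5098, -0.1444, 0.0586]
eef_rot: [-179.9, -0.1, -90.5]
contact_force: [4.2, -15.9, 4.3]
gripper_width: 0.0314
gripper_force: 50.0
```

Call:
drive_tool(
  increments=[
    [[-1,-0.004,0,0,0],[-1,-0.005,0,0,0],[-1,-0.005,0,0,0]],
  ],
)

```text
time_s: 13.55
tcp_pos: [0.5098, -0.1443, 0.0586]
eef_rot: [-179.9, -0.2, -90.5]
contact_force: [4.8, -19.6, 2.7]
gripper_width: 0.0317
gripper_force: 50.0
```

Call:
drive_tool(
  increments=[
    [[-1,0,0,0,0],[-1,0,0,0,0],[-1,0,0,0,0],[-1,0,0,0,0]],
  ],
)

```text
time_s: 14.05
tcp_pos: [0.5098, -0.1443, 0.0586]
eef_rot: [-179.9, -0.2, -90.5]
contact_force: [4.3, -18.4, 1.7]
gripper_width: 0.0318
gripper_force: 50.0
```

Run:
```python
from h import *
a=capture("wrist")[:,:,::-1][170:400,220:420]; b=capture("scene")[:,:,::-1][180:300,150:290]
s=r.get_state(); print(s["tcp_pos"].round(4),s["contact_force"].round(1))
f=lambda i:cv2.resize(i,(390,450),interpolation=cv2.INTER_CUBIC)
cv2.imwrite("pics/end.png",np.hstack([f(a),f(b)]))
```

```text
[ 0.5098 -0.1443  0.0586] [  4.7 -18.7   3.2]
```

View pics/end.png

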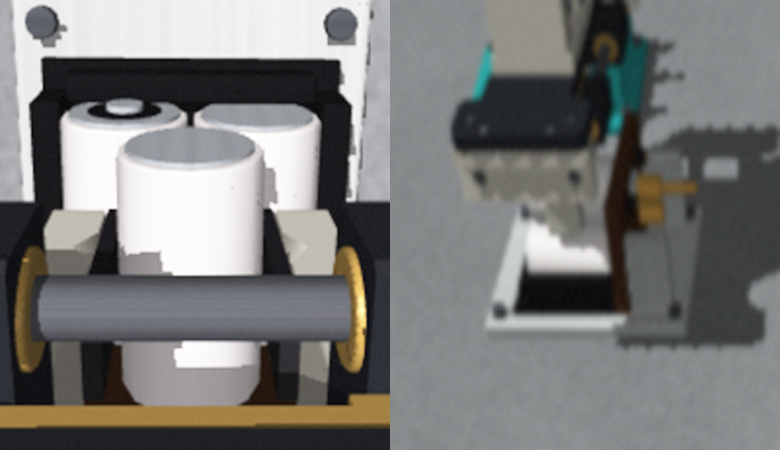

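The spare's flat tail, at (190,145), sits centred on the two lower cells and level with their ends. Both lower cells are in place, and the push is steady at about 19 N against the plate.

```bash
python3 -c "
from plant import job
print(job.close_job())"
```

```text
the job is handed in; nothing more can be done
None
```

The spare cell is bedded on the two lower cells, button end to the plate. It was still held home with a steady push of about 19 N when I handed the job in at about 14 s; no verdict came back.

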